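# Complete the repair kit

### The arm

A 6-joint arm with a two-finger parallel gripper is mounted at the origin on a cart in front of the work surface, level with it; the furniture and walls round the work are solid. World frame = base frame: x ahead of the robot, y to its left, z up, the work surface at z = 0. Lengths are in m, angles in degrees, forces in N, time in s.
With the tool pointing down it reaches from about 0.25 to 0.725 m from the base axis. Payload 9.7 kg.
Tool frame: the origin (TCP) lies between the finger pads; the fingertips stand 19 mm ahead of it and the grasp point (between the pads) is the TCP; z points along the fingers, y is the line along which they close (so a half turn about z gives the same grasp; the last joint's range is limited). The gripper opens to 85 mm and grips with 20 to 120 N. Pads are 22 mm wide; open, the fingers measure 114 mm over their backs; the gripper's body (76 mm by 85 mm) begins 54 mm behind the grasp point. The pads swing forward as they close: fully open they stand 13 mm farther back than shut.
Start: joints at [-70.245, 4.979, 10.078, 95.1, 0, 90], TCP at [0.186, -0.518, 0.25] pointing down, gripper open.
Joint ranges: [-179.16, 179.16], [-48.56, 103.87], [-65.8, 70.77], [-126.05, 130.52], [-82.76, 87.17], [-180, 180]. Speed limits (degrees/s): [127.2, 127.2, 147.25, 180, 180, 180].

### API

Orientations are given as [roll, pitch, yaw] about the fixed x, y, z axes, in that order (R = Rz(yaw) Ry(pitch) Rx(roll)).
In Python, from workcell import telemetry, camera, calibration, workorder gives the robot as it stands.
- The arm moves only by the tool play_rows, never from a script. Its argument "increments" is a list of rows, each a list of 3 entries, a list of its own where there are three numbers: the shift along the tool's x, y, z in mm, then the turn, a rotation vector about the tool's x, y, z in degrees, then the closure, from 0 (fully open) to 1 (shut). In form: [[[x, y, z], [ax, ay, az], jaw], ...]. A call has 1 to 20 rows; each row is the pose to reach, as a shift and turn from the pose commanded when the call began, along the tool's axes at that moment; what a row does not reach only later rows make up. A row lasts 1/10 s, in which the tool goes at most 50 mm and 8.59 degrees, less where a joint would pass 70% of its speed; a pose out of reach is approached as far as the arm can. A call with a gripper value outside its range is refused whole. The fingers move at their own pace and stop on an object; "grip_force" is the grip in N (left out, the last holds). Time passes only in rows, so rows that repeat a pose let the fingers close. It gives the time, the measured TCP pose, the force, the opening and the grip force at its end, in the units of the state.
- telemetry.get_obs(): the state, without advancing time (a new reading comes with each control period).
- camera(name): name is "scene" or "side" or "wrist"; returns (picture, depth): 400x640x3 uint8, red, green, blue; 400x640 float32, m along the optical axis (not along the pixel's ray), 0 where there is no reading.
- calibration(name): a dict with "vertical_fov" (degrees; the focal length in pixels is half the picture's height over the tangent of half this angle, whatever the lens; pixels are square), "cx", "cy" (the principal point, pixels), "rvec" (rotation vector, rad) and "tvec" (3), from world to camera coordinates, as OpenCV has them; the wrist camera has in their place "hand_eye" (4x4, takes a point from camera to tool coordinates, whose origin is the TCP and whose axes are the flange's). Camera axes: x right, y down, z forward; pixel columns grow to the right and rows downward; lengths in m; the calibration is good to about 2 mm. A picture is of the moment at which its call begins: read the wrist's pose just before it. calibration takes no time and is no camera call.
- workorder.job_done(): hands the job in; it is judged then, once.
The state is a dict: "time": time; "q": joint angles; "qd": joint speeds; "joint_efforts": joint torques, N m; "ee_pos": TCP position; "tcp_rot": TCP orientation; "wrist_force": force on the tool from outside, world axes, zero at the start; "torque": the same for the moment, N m; "opening": finger opening in m; "grasp_force": force on a finger pad.
Only numpy, scipy, OpenCV 4.12 (cv2) and the standard library are available. Lean on these libraries where they do the work, as an engineer would, in place of code of your own. Each camera call takes 0.05 s, during which the arm holds its last target. There are 200 camera calls.

### The job

A repair kit is one finned heatsink and one small fuse carton, each in its own grey tray. One of the two is already in a tray: find out which part is missing, pick it up from the blue mat and set it down in the empty tray, lying flat and right way up, without dropping it from a height. Leave the part that is already in its tray where it is.

Things in the scene. Friction and masses are not known exactly. Their poses are not given: they have to be found in the camera images.
- heatsink: Silver finned aluminium heatsink, 35 (x) x 50 (y) x 25 (z) mm, about 0.09 kg, base plate with upright fins that run along x; origin at the centre of the underside, z up through the fins. Grasp it along its own x, 36 mm wide (fingers on the two faces at the fin ends). It starts either in one of the trays (on the 4 mm floor) or on the blue mat (4 mm thick, 175 x 250 mm, left of the trays).
- fuse_box: Small cream carton with red sides, 30 (x) x 56 (y) x 22 (z) mm, about 0.05 kg, solid; origin at the centre of the underside, z up. Grasp it along its own x, 30 mm wide. It starts wherever the heatsink does not: on the blue mat (4 mm thick) or in one of the trays (4 mm floor).
- tray_a: One of two identical open grey plastic trays, fixed to the bench: 118 x 118 mm outside, 110 x 110 mm inside, 15 mm high, walls 4 mm, floor 4 mm thick; a small black rib on the two outer walls at -x and +x. Origin: centre of the underside; z up, x and y parallel to the walls. At the start either this tray or tray_b holds one of the two parts.
- tray_b: One of two identical open grey plastic trays, fixed to the bench: 118 x 118 mm outside, 110 x 110 mm inside, 15 mm high, walls 4 mm, floor 4 mm thick; a small black rib on the two outer walls at -x and +x. Origin: centre of the underside; z up, x and y parallel to the walls. At the start either this tray or tray_a holds one of the two parts.
Mind the look-alikes: they are no part of the job. Leave any turquoise look-alike of the fuse_box alone.

How it is judged:
By the outcome, as a careful person would: the job done as asked, in the order asked, and still so for the second after the job is handed in, with the robot touching nothing.
It also fails if it takes over 37 s, if anything falls off the work surface, if the arm or the gripper's body presses on something with over 40 N, if the wrist force passes 120 N, or if a joint passes its speed limit or range.

## Working session

There is one attempt and no reset: what is moved stays moved. The work goes in short steps, Python scripts to look and compute and a tool call to move; the robot and the scene stay as the last step left them, time stands still between calls to the robot, and variables do not carry over. Pictures are saved under pics/ and viewed, at most 10 in all, crops included, and the job is handed in when it is done.

Besides the shell and the picture viewer there is one more tool, called after ">>>" as a command line: name --argument value ..., lists and objects as JSON in quotes. play_rows: Moves the arm, as the interface text tells. Its arguments: {"type":"object","properties":{"increments":{"type":"array"},"grip_force":{"type":"number"}},"required":["increments"]}

```bash
mkdir -p pics
cat > h.py <<'E'
import numpy as np, cv2
from workcell import telemetry, camera, calibration, workorder
from scipy.spatial.transform import Rotation as R
def cloud(name):
    o=telemetry.get_obs(); img,d=camera(name); c=calibration(name)
    h,w=d.shape; f=h/2/np.tan(np.radians(c['vertical_fov'])/2)
    v,u=np.mgrid[:h,:w]
    P=np.stack([(u-c['cx'])*d/f,(v-c['cy'])*d/f,d],-1)
    if 'hand_eye' in c:
        H=np.array(c['hand_eye']); T=R.from_euler('xyz',np.ravel(o['tcp_rot']),degrees=True).as_matrix()
        P=(P@H[:3,:3].T+H[:3,3])@T.T+np.array(o['ee_pos'])
    else:
        M=cv2.Rodrigues(np.array(c['rvec'],float))[0]; P=(P-np.ravel(c['tvec']))@M
    P[d==0]=np.nan
    return img,d,P
E
python3 - <<'E'
from h import *
for n in('scene','side'):
    i,d,P=cloud(n); cv2.imwrite(f'pics/{n}.png',i[:,:,::-1]); np.savez(f'{n}.npz',i=i,P=P)
    print(calibration(n))
print(telemetry.get_obs())
E
```

```text
{'vertical_fov': 42.17902903039281, 'cx': 315.52129829136925, 'cy': 193.2888649940976, 'rvec': array([ 0.89148238, -2.7088258 ,  0.81567601]), 'tvec': array([0.52876746, 0.28407114, 1.08887117])}
{'vertical_fov': 46.305581719546744, 'cx': 315.1215258399409, 'cy': 200.6982128937335, 'rvec': array([ 0.01118891,  2.98534592, -0.94069898]), 'tvec': array([ 0.61807125, -0.00412877,  1.14591881])}
{'time': 0.1, 'q': array([-7.02451290e+01,  5.00910720e+00,  1.00394636e+01,  9.50990432e+01,
       -2.79854152e-03,  8.99996805e+01]), 'qd': array([-0.01074878, -0.20211222,  0.0889724 , -0.03025155,  0.0618731 ,
       -0.00234341]), 'joint_efforts': array([-4.22756757e-04, -5.21562374e+01,  4.65651298e+01,  1.59211457e-02,
       -4.19170576e-06, -2.55430365e-06]), 'ee_pos': array([ 0.18582689, -0.51747087,  0.24964704]), 'tcp_rot': array([-1.79931313e+02,  2.79815650e-03,  1.97551938e+01]), 'wrist_force': array([-0.00983063, -0.24681205,  0.30826605]), 'torque': array([ 0.02738789, -0.02110349,  0.01419345]), 'grasp_force': 0.0, 'opening': 0.0856182648832197}
```

View pics/scene.png

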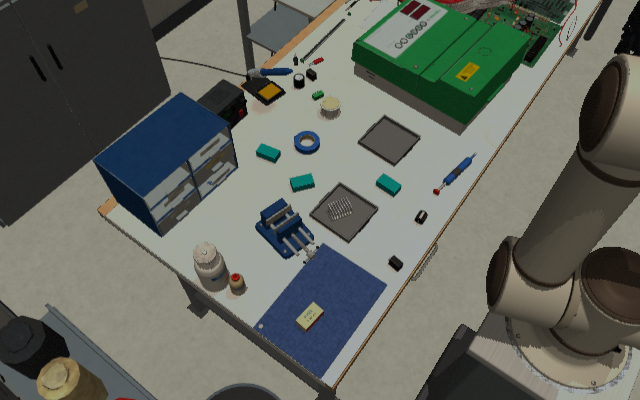

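View pics/side.png

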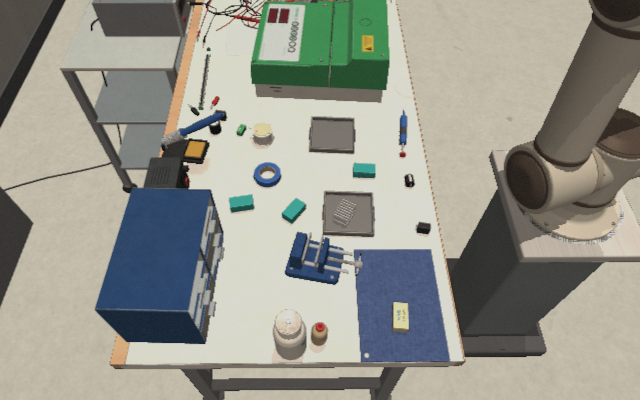

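The heatsink is already in the tray at scene (340,208) / side (345,212). The missing part is the cream carton on the mat, at scene (310,317) / side (401,317). The three turquoise boxes at scene (268,152), (302,182) and (388,184) are look-alikes, so I leave them. The empty tray is at scene (389,140) / side (332,134).

Run:
```python
from h import *
for n,b,t in(('scene',(280,345,295,345),(340,435,105,175)),('side',(380,420,290,345),(300,365,110,160))):
    z=np.load(n+'.npz'); i,P=z['i'],z['P']; hsv=cv2.cvtColor(i,cv2.COLOR_RGB2HSV)
    def sub(b): s=np.s_[b[2]:b[3],b[0]:b[1]]; return hsv[s].astype(int),P[s]
    h,p=sub(b); m=(h[...,0]>15)&(h[...,0]<40)&(h[...,1]>40)&(h[...,2]>120)&(p[...,2]>.018)
    q=p[m]; print(n,'box',m.sum(),np.median(q[:,2]),cv2.minAreaRect((q[:,:2]*1000).astype(np.float32)))
    h,p=sub(t); m=(h[...,1]<60)&(h[...,2]<135)&(abs(p[...,2]-.008)<.015)
    m=cv2.morphologyEx(m.astype(np.uint8),cv2.MORPH_OPEN,np.ones((3,3)))>0
    q=p[m]; print('tray',m.sum(),np.percentile(q[:,2],[5,50,95]),cv2.minAreaRect((q[:,:2]*1000).astype(np.float32)))
i=np.load('scene.npz')['i']
cv2.imwrite('pics/crop.png',cv2.resize(i[280:350,270:350,::-1],None,fx=7,fy=7,interpolation=cv2.INTER_CUBIC))
```

```text
scene box 329 0.02561193331023816 ((447.6781005859375, 305.8763122558594), (54.839107513427734, 29.29734230041504), 83.40068054199219)
tray 1932 [-0.00057583  0.0041077   0.01522866] ((571.4071044921875, -242.63067626953125), (200.9139404296875, 128.95413208007812), 88.3001480102539)
side box 357 0.02518432973362131 ((449.60302734375, 302.569091796875), (55.854766845703125, 28.491106033325195), 82.60445404052734)
tray 1541 [0.00106571 0.00472087 0.01476283] ((572.5164794921875, -208.6779327392578), (121.60916900634766, 120.24176025390625), 86.91728973388672)
```

View pics/crop.png

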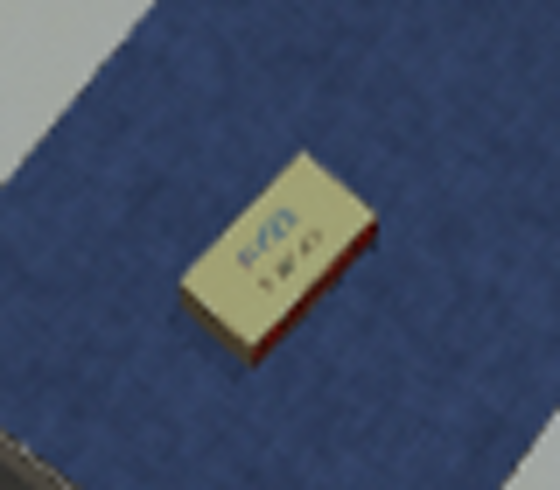

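The crop confirms it: a cream top with printing and red sides, lying flat with its top at 26 mm. It's the fuse_box, at (0.449, 0.304) with its x axis at about -7°. The empty tray's centre is (0.572, -0.209). I'll move above the carton.

>>> play_rows --increments '[[[525,-684,60],[0,0,-63],0],[[525,-684,60],[0,0,-63],0],[[525,-684,60],[0,0,-63],0],[[525,-684,60],[0,0,-63],0],[[525,-684,60],[0,0,-63],0],[[525,-684,60],[0,0,-63],0],[[525,-684,60],[0,0,-63],0],[[525,-684,60],[0,0,-63],0],[[525,-684,60],[0,0,-63],0],[[525,-684,60],[0,0,-63],0],[[525,-684,60],[0,0,-63],0],[[525,-684,60],[0,0,-63],0],[[525,-684,60],[0,0,-63],0],[[525,-684,60],[0,0,-63],0],[[525,-684,60],[0,0,-63],0],[[525,-684,60],[0,0,-63],0],[[525,-684,60],[0,0,-63],0],[[525,-684,60],[0,0,-63],0],[[525,-684,60],[0,0,-63],0],[[525,-684,60],[0,0,-63],0]]' --grip_force 30

```text
time: 2.1
ee_pos: [0.4484, 0.3028, 0.19]
tcp_rot: [-180.0, 0.1, 82.8]
wrist_force: [-0.8, -0.2, -0.1]
opening: 0.0854
grasp_force: 0.0
```

Run:
```python
from h import *
i,d,P=cloud('wrist'); o=telemetry.get_obs(); cv2.imwrite('pics/w1.png',i[:,:,::-1])
h=cv2.cvtColor(i,cv2.COLOR_RGB2HSV).astype(int)
m=(h[...,0]>15)&(h[...,0]<40)&(h[...,1]>40)&(h[...,2]>100)&(P[...,2]>.018)&(P[...,2]<.034)
n,l,s,c=cv2.connectedComponentsWithStats(m.astype(np.uint8)); k=1+np.argmax(s[1:,4]); q=P[l==k]
r=cv2.minAreaRect((q[:,:2]*1000).astype(np.float32)); print(s[k],np.median(q[:,2]),r,o['ee_pos'],o['tcp_rot'])
T=R.from_euler('xyz',o['tcp_rot'],degrees=True).as_matrix()
print('tool delta',T.T@(np.array([*np.array(r[0])/1000,.015])-o['ee_pos']))
```

```text
[ 296  154   33   59 1798] 0.025896786972831112 ((446.66815185546875, 304.6583557128906), (55.05552673339844, 29.323286056518555), 83.61337280273438) [0.4485671  0.30242221 0.19049704] [-1.79992734e+02  2.47671625e-02  8.27147142e+01]
tool delta [ 0.00205315 -0.00214493  0.17549644]
```

View pics/w1.png

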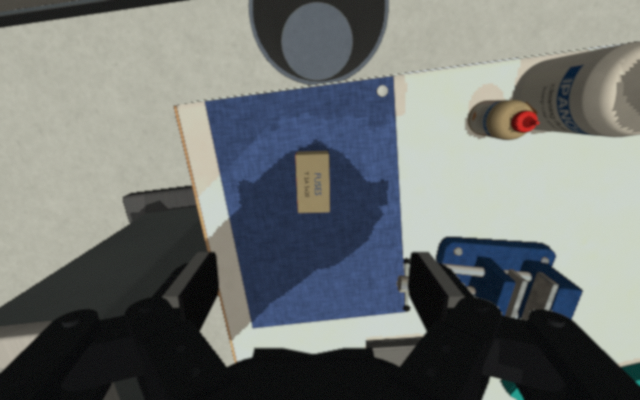

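The wrist view shows the carton at (313,183), square to the jaws and 2 mm off in x and y. I'll descend, close and lift a little.

>>> play_rows --increments '[[[2,-1.5,40],[0,0,-0.8],0],[[2,-1.5,85],[0,0,-0.8],0],[[2,-1.5,120],[0,0,-0.8],0],[[2,-1.5,140],[0,0,-0.8],0],[[2,-1.5,155],[0,0,-0.8],0],[[2,-1.5,164],[0,0,-0.8],0],[[2,-1.5,164],[0,0,-0.8],0.3],[[2,-1.5,164],[0,0,-0.8],0.5],[[2,-1.5,164],[0,0,-0.8],0.7],[[2,-1.5,164],[0,0,-0.8],0.8],[[2,-1.5,164],[0,0,-0.8],0.8],[[2,-1.5,164],[0,0,-0.8],0.8],[[2,-1.5,164],[0,0,-0.8],0.8],[[2,-1.5,164],[0,0,-0.8],0.8]]' --grip_force 30

```text
time: 3.55
ee_pos: [0.4481, 0.3061, 0.0274]
tcp_rot: [179.9, -0.1, 83.6]
wrist_force: [-1.1, 0.3, 6.2]
opening: 0.0297
grasp_force: 30.5
```

Gripped at 29.7 mm. Next I lift and carry it to above the empty tray.

>>> play_rows --increments '[[[0,0,-15],[0,0,0],0.8],[[0,0,-45],[0,0,0],0.8],[[0,0,-85],[0,0,0],0.8],[[0,0,-120],[0,0,0],0.8],[[-20,7,-130],[0,0,0],0.8],[[-55,20,-130],[0,0,-3.4],0.8],[[-95,35,-130],[0,0,-3.4],0.8],[[-140,51,-130],[0,0,-3.4],0.8],[[-185,67,-130],[0,0,-3.4],0.8],[[-230,84,-130],[0,0,-3.4],0.8],[[-275,100,-130],[0,0,-3.4],0.8],[[-320,116,-130],[0,0,-3.4],0.8],[[-365,133,-130],[0,0,-3.4],0.8],[[-405,147,-130],[0,0,-3.4],0.8],[[-440,160,-130],[0,0,-3.4],0.8],[[-470,171,-130],[0,0,-3.4],0.8],[[-490,178,-130],[0,0,-3.4],0.8],[[-498,181,-130],[0,0,-3.4],0.8],[[-498,181,-130],[0,0,-3.4],0.8],[[-498,181,-130],[0,0,-3.4],0.8]]'

```text
time: 5.55
ee_pos: [0.5714, -0.2086, 0.1566]
tcp_rot: [-180.0, -0.0, 87.0]
wrist_force: [1.1, 1.0, -0.3]
opening: 0.0291
grasp_force: 29.8
```

Run:
```python
from h import *
i,d,P=cloud('wrist'); o=telemetry.get_obs(); cv2.imwrite('pics/w2.png',i[:,:,::-1])
h=cv2.cvtColor(i,cv2.COLOR_RGB2HSV).astype(int)
print(o['ee_pos'],o['tcp_rot'],o['opening'])
m=(h[...,1]<60)&(h[...,2]<135)&(P[...,2]>-.005)&(P[...,2]<.02)&(np.hypot(P[...,0]-.572,P[...,1]+.209)<.1)
m=cv2.morphologyEx(m.astype(np.uint8),cv2.MORPH_OPEN,np.ones((5,5)))
n,l,s,c=cv2.connectedComponentsWithStats(m); k=1+np.argmax(s[1:,4]); q=P[l==k]
print(s[k],cv2.minAreaRect((q[:,:2]*1000).astype(np.float32)))
```

```text
[ 0.57144332 -0.2083283   0.15660918] [ 1.79998560e+02 -1.35053333e-02  8.70085914e+01] 0.029321289280697733
[  203   118   183   138 18672] ((552.99951171875, -209.04701232910156), (126.7447738647461, 161.96142578125), 88.52991485595703)
```

View pics/w2.png

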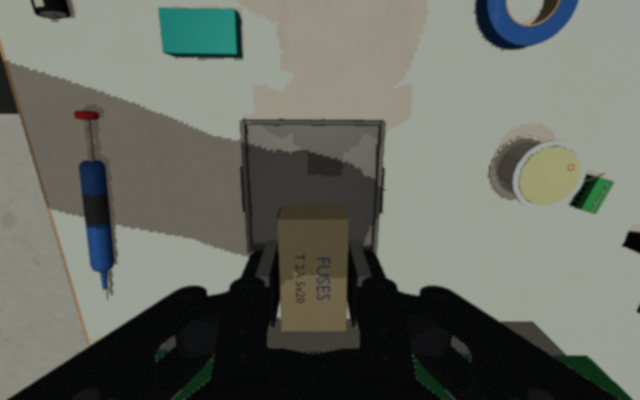

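The carton hangs level at (312,265), centred on the empty tray, which spans columns 242–382. I'll lower it slowly until it touches.

>>> play_rows --increments '[[[0,0,30],[0,0,0],0.8],[[0,0,65],[0,0,0],0.8],[[0,0,95],[0,0,0],0.8],[[0,0,112],[0,0,0],0.8],[[0,0,120],[0,0,0],0.8],[[0,0,124],[0,0,0],0.8],[[0,0,127],[0,0,0],0.8],[[0,0,128.5],[0,0,0],0.8],[[0,0,128.5],[0,0,0],0.8],[[0,0,128.5],[0,0,0],0.8]]'

```text
time: 6.6
ee_pos: [0.5719, -0.2096, 0.0284]
tcp_rot: [179.9, 0.0, 87.0]
wrist_force: [-0.9, -0.1, -1.1]
opening: 0.0293
grasp_force: 29.8
```

>>> play_rows --increments '[[[0,0,0.5],[0,0,0],0.8],[[0,0,1],[0,0,0],0.8],[[0,0,1],[0,0,0],0.8],[[0,0,1],[0,0,0],0.8]]'

```text
time: 7.0
ee_pos: [0.5717, -0.2096, 0.0274]
tcp_rot: [180.0, 0.0, 87.0]
wrist_force: [-2.3, 0.5, 5.7]
opening: 0.0295
grasp_force: 30.5
```

It touches the floor (5.7 N, the same height as at the grasp). I'll open gently and back off.

>>> play_rows --increments '[[[0,0,0],[0,0,0],0.6],[[0,0,0],[0,0,0],0.5],[[0,0,0],[0,0,0],0.4],[[0,0,0],[0,0,0],0.4],[[0,0,0],[0,0,0],0.4],[[0,0,-10],[0,0,0],0.4],[[0,0,-30],[0,0,0],0.4],[[0,0,-60],[0,0,0],0.4],[[0,0,-100],[0,0,0],0.4],[[0,0,-150],[0,0,0],0.4],[[0,0,-180],[0,0,0],0.4],[[0,0,-180],[0,0,0],0.4]]'

```text
time: 8.2
ee_pos: [0.573, -0.21, 0.2132]
tcp_rot: [179.5, 0.1, 87.0]
wrist_force: [0.4, 0.1, 0.2]
opening: 0.0514
grasp_force: 0.0
```

Run:
```python
from h import *
i,d,P=cloud('wrist'); cv2.imwrite('pics/w3.png',i[:,:,::-1])
h=cv2.cvtColor(i,cv2.COLOR_RGB2HSV).astype(int)
m=(h[...,0]>15)&(h[...,0]<40)&(h[...,1]>40)&(P[...,2]>.018)&(P[...,2]<.034)&(np.hypot(P[...,0]-.572,P[...,1]+.209)<.06)
q=P[m]; print(m.sum(),np.percentile(q[:,2],[5,50,95]),cv2.minAreaRect((q[:,:2]*1000).astype(np.float32)))
```

```text
1604 [0.02451367 0.02590406 0.02708294] ((569.5657958984375, -210.39520263671875), (54.807106018066406, 29.694116592407227), 87.35421752929688)
```

View pics/w3.png

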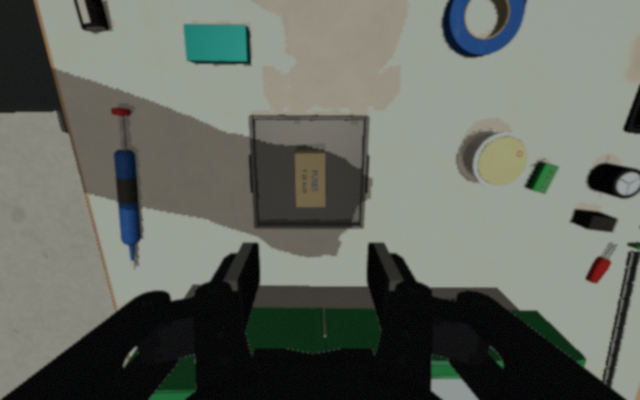

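The carton lies flat at (310,180), label up, in the middle of the tray (columns 250–368, rows 115–228). Its top is at 26 mm, as expected, and the gripper is clear.

```bash
python3 -c "
from workcell import workorder
print(workorder.job_done())"
```

```text
the job is handed in; nothing more can be done
None
```

The missing part was the fuse carton; it now lies flat and label up in the empty tray, the heatsink was left where it was, and the job was handed in at about 8 s on the robot's clock.

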